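Release a recessed locker catch with the release pin

TASK

The little grey steel locker on the bench, its front turned away from you, is held shut by a recessed spring catch. Lift the release pin out of its stand, feel gently along the groove in the locker's top for the small hole, and push the catch down through it with the pin until the front flap springs fully open; then put the pin back in its stand, upright and fully home. Do not press hard on the locker, do not touch it with the gripper, and leave the other things on the bench where they are.

Things in the scene. Friction and masses are not known exactly. Their poses are not given: they have to be found in the camera images.
- locker: Grey sheet-steel locker fixed to the bench, 104 mm (its x) by 114 mm (its y) by 80 mm high; origin at the centre of its underside, z up; its front (the flap) faces its own -x and stands away from the robot. A groove runs along its y in the flat top, with a hole in its floor. More than 22 N between pin and locker or catch, in any direction, damages it
- groove_mid (a point): middle of the groove's floor, locker frame (-12, 0, 75) mm, axes as the locker's. Groove 16 mm wide, 56 mm long along y, 5 mm deep. Floor: an adjustable aluminium bar with one round 13 mm hole, slightly chamfered, on the centre line at an unreported y of -11 to +11 mm from here: find it by dragging the pin's tip lightly along the floor till it drops in, or by sight
- spring_catch (a joint): how far the catch is pushed down, m. Its pad is straight below the hole, 12 mm under the groove floor when at rest (reads 0). It yields from 4 N, frees the flap after 4 to 6 mm (about 6 N) and meets a hard stop at 12 mm (9 N), where the force rises steeply. It springs up again when the pin is withdrawn
- flap (a joint): front flap of the locker, 64 mm high, hinged along its lower edge; rad, about 0 when latched (up to 0.1 of play). Once freed it swings out by itself towards the locker's own -x in about 2 s, to 1.4 (almost level, free edge 65 mm ahead of the front)
- release_pin: steel release pin, 95 mm long, 70 g; origin at the centre of its lower tip, z along the pin up to the handle. Round shank 10 mm in diameter (tip tapered to 6 mm over 3 mm) from z = 0 to 52 mm, then a square dark handle 20 x 20 mm, sides along its x and y, z = 52 to 94 mm (grip it there). It starts upright in the stand, handle resting on the stand's top
- pin_stand: square grey block, 56 x 56 mm, 90 mm high, fixed to the bench; origin at the centre of its underside, z up. In the middle of its top a vertical round hole of 13 mm diameter, 56 mm deep, slightly chamfered. With the pin fully home its handle rests on the block's top and its tip is 38 mm above the block's underside
- v_block: steel V-block, 60 x 50 x 42 mm, loose bystander; origin at the centre of its underside
- tape_roll: roll of tape lying flat, 96 mm across, 25 mm high, loose bystander; origin at the centre of its underside
- blank_2: turned flanged metal part, 42 mm across, 30 mm high, loose bystander; origin at the centre of its underside
- focus_block: small stepped metal block, 24 x 56 x 48 mm, loose bystander; origin at the centre of its underside
- carton: small cardboard carton, 77 x 98 x 53 mm, loose bystander; origin at the centre of its underside
- usb_stick: small memory stick, 18 x 56 x 9 mm, loose bystander; origin at the centre of its underside
- laser_column: fixed laser-marking column left of the work, an obstacle. Relative to its origin, along its x and y (parallel to the robot's): foot x 55 to 331, y -357 to -81, up to z 133 mm; upright on it x 105 to 293, y -271 to -144, up to z 1012 mm; a hand wheel on its right side, y -332 to -270, z 144 to 236 mm, x 198 to 291; a wide arm and head overhead, from z 454 mm
- monitor: fixed flat screen between the robot and the right part of the work, an obstacle the arm must reach over or round; origin on the bench under it, x pointing away from the robot. The screen fills x -21 to 23, y -312 to 312, z 157 to 519 mm, on a neck and a V-shaped foot
There are look-alikes about, which are no part of the job. What is shaped like the pin_stand but yellow is not meant.

How it is judged (in metres and radians):
On the way, in this order (a step that is already met when the one before it is completed fails the run):
1. the pin's tip is in the hole of the groove, at least 4 mm below the groove floor (z of release_pin in the frame of locker between 0.045 and 0.071 m and x of release_pin in the frame of locker between -0.02 and -0.004 m and y of release_pin in the frame of locker between -0.022 and 0.022 m), for 0.04 s.
2. the flap has sprung open (past 1.2 rad) (value of joint flap above 1.2 rad), for 0.1 s.
At the end, for the whole second after the job is handed in: The flap is open past 1.2 rad, and the release pin stands released and at rest in the stand's hole: tip within 6 mm of the stand's axis, handle resting on the block (within 2.5 mm), tilt under 0.1 rad (value of joint flap above 1.2 rad and horizontal distance between release_pin and pin_stand below 0.006 m and z of release_pin in the frame of pin_stand between 0.034 and 0.0405 m and angle between release_pin's own z axis and vertical below 0.1 rad and linear speed of release_pin below 0.02 m/s); the robot touches nothing.
It fails at once if the pin presses on the locker or its catch with more than 22 N (contact force between release_pin and locker above 22 N).
It fails at once if the gripper or arm touches the locker (over 2 N) (contact force between any of the fingers, the arm and locker above 2 N).
It fails at once if a bystander is moved by more than 30 mm (distance of any of v_block, tape_roll, blank_2, focus_block, carton, usb_stick from where it was at the start of the episode above 0.03 m).
It also fails if it takes over 72 s, if anything falls off the work surface, if the arm or the gripper's body presses on something with over 40 N, if the wrist force passes 120 N, or if a joint passes its speed limit or range.

ROBOT

A 6-joint arm with a two-finger parallel gripper is mounted at the origin on the work surface; the furniture and walls round the work are solid. World frame = base frame: x ahead of the robot, y to its left, z up, the work surface at z = 0. Lengths are in mm, angles in rad, forces in N, time in s.
With the tool pointing down it reaches from about 275 to 1000 mm from the base axis. Payload 8.4 kg.
Tool frame: the origin (TCP) lies at the very end of the fingers, on their centre line; the grasp point (between the pads) lies r.hold_point_z behind it (r.hold_point_z is the distance from the TCP to the grasp point, in mm); x points along the fingers, z is the direction in which the jaws open and shut, and the axes are right-handed (so a half turn about x gives the same grasp; the last joint's range is limited). The gripper opens to 85 mm and grips with 20 to 120 N. Pads are 22 mm wide; open, the fingers measure 114 mm over their backs; the gripper's body (76 mm by 85 mm) begins 54 mm behind the grasp point. The pads swing forward as they close: fully open they stand 13 mm farther back than shut.
Start: joints at [-1.348, 0.353, 1.633, -0, 1.155, -0.002], TCP at [139.318, -609.277, 231.281] pointing down, gripper open.
Joint ranges: [-2.63, 2.63], [-0.92, 2.1], [0.06, 2.66], [-1.3, 4.44], [0, 2.69], [-3.02, 3.02]. Speed limits (rad/s): [2.22, 2.22, 2.79, 3.14, 3.14, 3.14].

INTERFACE

Orientations are given as [roll, pitch, yaw] about the fixed x, y, z axes, in that order (R = Rz(yaw) Ry(pitch) Rx(roll)).
In Python, from rig import r gives the robot as it stands.
- The arm moves only by the tool jog_arm, never from a script. Its argument "series" is a list of rows, each a list of 7 numbers: the turn, a rotation vector about the tool's x, y, z in degrees, then the shift along the tool's x, y, z in cm, then the opening, from 0 (shut) to 1 (fully open). In form: [[wx, wy, wz, tx, ty, tz, fingers], ...]. A call has 1 to 20 rows; each row shifts and turns the commanded pose from where the row before left it, along the tool's axes as they then stand; what a row does not reach is not made up. A row lasts 1/10 s, in which the tool goes at most 50 mm and 8.59 degrees, less where a joint would pass 70% of its speed; a pose out of reach is approached as far as the arm can. A call with a gripper value outside its range is refused whole. The fingers move at their own pace and stop on an object; "force" is the grip in N (left out, the last holds). Time passes only in rows, so rows that do not move let the fingers close. It gives the time, the measured TCP pose, the force and the opening at its end, in the units of the state.
- r.sense(): the state, without advancing time (a new reading comes with each control period).
- r.grab_frame(name): name is "scene" or "top"; returns (picture, depth): 400x640x3 uint8, red, green, blue; 400x640 float32, mm along the optical axis (not along the pixel's ray), 0 where there is no reading.
- r.get_calibration(name): a dict with "mtx" (3x3 intrinsics, pixels), "position" and "rotation" of the camera in the world. Camera axes: x right, y down, z forward; pixel columns grow to the right and rows downward; lengths in mm; the calibration is good to about 2 mm. A picture is of the moment at which its call begins. get_calibration takes no time and is no camera call.
- r.sign_off(): hands the job in, once; it reports no verdict.
The state is a dict: "clock": time; "qpos": joint angles; "qvel": joint speeds; "joint_efforts": joint torques, N m; "eef_pos": TCP position; "tcp_rot": TCP orientation; "contact_force": force on the tool from outside, world axes, zero at the start; "wrist_torque": the same for the moment, N m; "opening": opening from 0.0 (shut) to 1.0 (fully open).
Only numpy, scipy, OpenCV 4.12 (cv2) and the standard library are available. Lean on these libraries where they do the work, as an engineer would, in place of code of your own. Each camera call takes 0.05 s, during which the arm holds its last target.

## Working session

There is one attempt and no reset: what is moved stays moved. The work goes in short steps, Python scripts to look and compute and a tool call to move; the robot and the scene stay as the last step left them, time stands still between calls to the robot, and variables do not carry over. Pictures are saved under pics/ and viewed, and the job is handed in when it is done.

Besides the shell and the picture viewer there is one more tool, called after "Request:" as a command line: name --pt "numbers of a row" for each row, then --argument value for the rest. jog_arm: Moves the arm, as the interface text tells. Its arguments: {"type":"object","properties":{"series":{"type":"array"},"force":{"type":"number"}},"required":["series"]}

```bash
mkdir -p pics; ls
python3 - <<'E'
from rig import r
import cv2,numpy as np
print(r.sense(), r.hold_point_z)
for n in("scene","top"):
    p,d=r.grab_frame(n); cv2.imwrite(f"pics/{n}0.png",p[:,:,::-1]); np.savez(f"{n}0.npz",p=p,d=d)
    print(n,r.get_calibration(n))
E
```

```text
pics
{'clock': 0.0, 'qpos': array([-1.34841289e+00,  3.53650963e-01,  1.63414913e+00, -1.37905138e-05,
        1.15521215e+00, -2.40928166e-03]), 'qvel': array([-1.27097231e-03, -3.96521919e-04, -1.59766764e-03, -1.65408438e-04,
        8.41048577e-05, -1.45342968e-03]), 'joint_efforts': array([ 1.46666618e-03, -6.05248833e+01, -3.42068732e+01,  1.89991702e-04,
        9.44227329e-03, -1.94000182e-05]), 'eef_pos': array([ 139.19736446, -608.8000349 ,  230.55351752]), 'tcp_rot': array([-3.13512014,  1.56937669,  1.80206714]), 'contact_force': array([-0.08973463,  0.28587582, -0.15278778]), 'wrist_torque': array([-0.01071171,  0.02494197,  0.01572424]), 'opening': 0.9957588990937924} 18.700000000000003
scene {'mtx': array([[378.55616537,   0.        , 322.12437198],
       [  0.        , 378.55616537, 200.62701023],
       [  0.        ,   0.        ,   1.        ]]), 'position': array([  324.64275981, -1079.92632955,   562.9605626 ]), 'rotation': array([-1.98534695,  0.01601451, -0.14903905])}
top {'mtx': array([[428.53793933,   0.        , 323.24993897],
       [  0.        , 428.53793933, 192.17784927],
       [  0.        ,   0.        ,   1.        ]]), 'position': array([ 231.67583445,   -2.263717  , 1338.85762548]), 'rotation': array([-2.96098565,  0.00484857, -1.5473931 ])}
```

View pics/scene0.png

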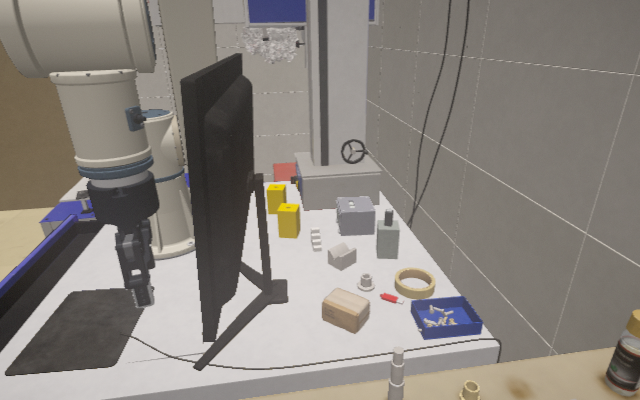

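View pics/top0.png

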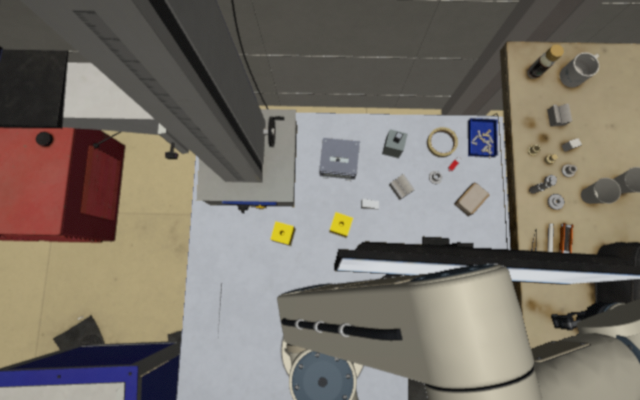

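```bash
cat > h.py <<'E'
import numpy as np,cv2
from rig import r
from scipy.spatial.transform import Rotation as Ro
def cal(n):
    c=r.get_calibration(n); return c["mtx"],np.array(c["position"]),Ro.from_euler('xyz',c["rotation"]).as_matrix()
def cloud(n,d):
    K,t,R=cal(n); v,u=np.mgrid[:400,:640]
    c=np.stack([(u-K[0,2])/K[0,0]*d,(v-K[1,2])/K[1,1]*d,d],-1)
    return c@R.T+t
def ray(n,u,v,z):
    K,t,R=cal(n); w=R@np.array([(u-K[0,2])/K[0,0],(v-K[1,2])/K[1,1],1]); s=(z-t[2])/w[2]; return t+s*w
def proj(n,P):
    K,t,R=cal(n); c=(np.asarray(P,float)-t)@R; return c[...,:2]/c[...,2:]*[K[0,0],K[1,1]]+K[:2,2]
def crop(p,x,y,w,h,s,f):
    cv2.imwrite(f,cv2.resize(p[y:y+h,x:x+w,::-1],None,fx=s,fy=s,interpolation=cv2.INTER_CUBIC))
E
python3 - <<'E'
from h import *
a=np.load("top0.npz");b=np.load("scene0.npz")
crop(a['p'],305,120,120,75,6,"pics/topc.png"); crop(b['p'],325,185,90,90,6,"pics/scenec.png")
X=cloud("top",a['d']); Y=cloud("scene",b['d'])
for u,v in [(396,143),(398,136),(340,148),(340,158),(330,170),(300,300),(370,205),(283,233)]: print("t",u,v,X[v,u].round(1))
for u,v in [(389,212),(388,224),(388,240),(355,205),(355,220),(345,258),(366,285),(343,245),(288,208),(230,150)]: print("s",u,v,Y[v,u].round(1))
E
```

```text
t 396 143 [ 616.3 -207.6   87.5]
t 398 136 [ 623.6 -206.1  133.5]
t 340 148 [599.8 -38.6  77.4]
t 340 158 [568.5 -39.1  76.9]
t 330 170 [528.5  -9.5  85. ]
t 300 300 [173.6  46.1 476.6]
t 370 205 [ 433.3 -135.4   31.5]
t 283 233 [340.5 128.9  36.3]
s 389 212 [ 624.8 -217.2  132.5]
s 388 224 [ 624.8 -215.    96. ]
s 388 240 [ 621.4 -232.7   57.4]
s 355 205 [574.6 -44.6  79.8]
s 355 220 [564.9 -88.9  51. ]
s 345 258 [ 498.7 -261.5   32.7]
s 366 285 [ 529.6 -358.9   14.9]
s 343 245 [ 503.7 -210.6   41.4]
s 288 208 [368.5 -54.5  91.6]
s 230 150 [ 275.2 -593.   427.7]
```

View pics/topc.png

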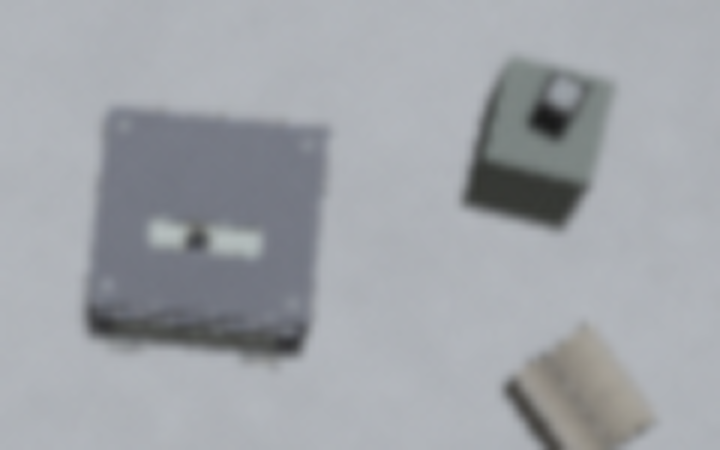

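View pics/scenec.png

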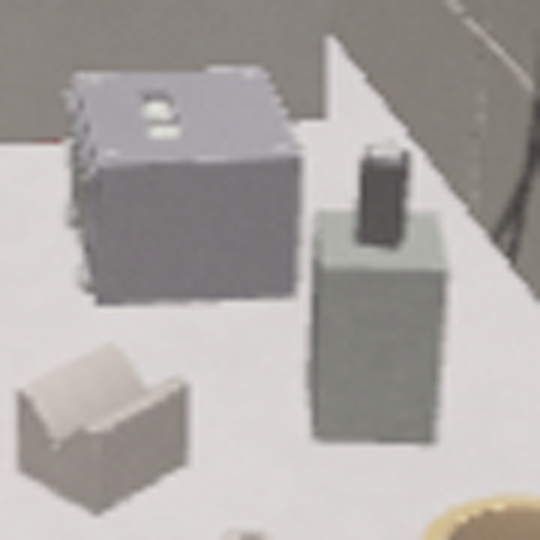

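Run:
```python
from h import *
a=np.load("top0.npz");b=np.load("scene0.npz")
X=cloud("top",a['d']); Y=cloud("scene",b['d'])
def bg(name,C,m):
    P=C[m]; print(name,len(P),P.min(0).round(),P.max(0).round(),np.median(P,0).round())
T=X; v=a['d']>0
# monitor: dark
g=a['p'].max(2)<50
S=Y; vs=b['d']>0; gs=b['p'].max(2)<60
uu,vv=np.meshgrid(range(640),range(400))
bg("mon scene",S,vs&gs&(uu>190)&(uu<272)&(vv>50)&(vv<340)&(S[...,2]>30))
bg("mon top",T,v&(vv>238)&(vv<285)&(uu>335)&(uu<505)&(T[...,2]>300)&(T[...,2]<560)&(T[...,0]>280))
# foot of column
bg("foot top",T,v&(T[...,2]>122)&(T[...,2]<145)&(uu<300)&(uu>190)&(vv>105)&(vv<215))
bg("foot scn",S,vs&(S[...,2]>122)&(S[...,2]<145)&(uu<385)&(uu>280)&(S[...,0]<1000)&(S[...,1]>0))
bg("upright scn",S,vs&(S[...,2]>250)&(uu<385)&(uu>300)&(S[...,0]<1000)&(S[...,1]>0))
for z0 in (300,400,460,520,600,700,800,900):
    m=v&(T[...,2]>z0)&(T[...,2]<z0+80)&(T[...,0]>380)&(T[...,1]>-50)
    if m.sum()>5: bg("top z%d"%z0,T,m)
    m=vs&(S[...,2]>z0)&(S[...,2]<z0+80)&(S[...,0]>380)&(S[...,0]<900)&(S[...,1]>-100)&(S[...,1]<500)
    if m.sum()>5: bg("scn z%d"%z0,S,m)
# stand/locker/handle
bg("handle top",T,v&(T[...,2]>115)&(T[...,2]<145)&(abs(T[...,0]-620)<40)&(abs(T[...,1]+210)<40))
bg("stand top",T,v&(T[...,2]>84)&(T[...,2]<96)&(abs(T[...,0]-620)<60)&(abs(T[...,1]+210)<60))
bg("locker top",T,v&(T[...,2]>74)&(T[...,2]<90)&(abs(T[...,0]-570)<90)&(abs(T[...,1]+40)<90))
# table plane z
bg("table",T,v&(abs(T[...,0]-450)<30)&(abs(T[...,1]+40)<30))
```

```text
mon scene 8821 [ 225. -650.  236.] [294. -59. 523.] [ 259. -603.  423.]
mon top 609 [ 280. -369.  300.] [307. -66. 469.] [ 284. -181.  458.]
foot top 4190 [421.  94. 124.] [700. 374. 145.] [489. 167. 133.]
foot scn 1362 [424.  93. 122.] [ 714. 2425.  145.] [539. 160. 135.]
upright scn 8662 [459. 176. 250.] [ 825. 2432.  690.] [564. 186. 484.]
top z300 794 [473. 183. 300.] [659. 291. 380.] [494. 186. 341.]
scn z300 1386 [477. 177. 300.] [662. 293. 380.] [563. 186. 341.]
top z400 1104 [468. 183. 400.] [659. 309. 480.] [489. 186. 443.]
scn z400 1545 [471. 177. 400.] [662. 312. 480.] [562. 186. 442.]
top z460 2077 [439. 184. 460.] [659. 529. 540.] [502. 241. 512.]
scn z460 1712 [442. 177. 460.] [662. 313. 540.] [557. 186. 501.]
top z520 11227 [439. 184. 520.] [725. 634. 600.] [535. 487. 581.]
scn z520 1830 [442. 179. 520.] [662. 497. 600.] [556. 186. 560.]
top z600 2163 [473. 184. 600.] [727. 632. 680.] [493. 186. 643.]
scn z600 1323 [476. 176. 601.] [661. 290. 663.] [562. 186. 629.]
top z700 3145 [473. 184. 700.] [658. 292. 780.] [483. 187. 742.]
top z800 4119 [473. 184. 800.] [598. 292. 880.] [476. 204. 842.]
top z900 5166 [473. 184. 900.] [529. 292. 978.] [476. 228. 941.]
handle top 55 [ 613. -218.  115.] [ 637. -195.  138.] [ 623. -207.  132.]
stand top 261 [ 592. -241.   84.] [ 657. -177.   96.] [ 618. -204.   89.]
locker top 1213 [516. -96.  74.] [631.  24.  87.] [575. -38.  79.]
table 353 [420. -70. -10.] [479. -12.   5.] [450. -41.  -3.]
```

Request:
jog_arm --pt "0 0 0 -5 0 0 0.7" --pt "0 0 0 -5 0 0 0.7" --pt "0 0 0 -5 0 0 0.7"

```text
clock: 0.4
eef_pos: [139.2, -608.7, 382.4]
tcp_rot: [3.124, 1.569, 1.778]
contact_force: [-0.8, -0.7, -0.1]
opening: 0.704
```

```bash
python3 -c "
from rig import r
print(r.sense())"
```

```text
{'clock': 0.4, 'qpos': array([-1.34839746e+00,  2.51979677e-01,  1.44246772e+00,  2.31412659e-05,
        1.44864115e+00, -2.38882798e-03]), 'qvel': array([ 4.48035540e-04, -2.51585939e-01, -7.32784269e-01, -1.89391122e-03,
        9.68797016e-01, -7.81245784e-05]), 'joint_efforts': array([ 7.39786949e-03, -5.66217434e+01, -3.42621481e+01,  7.78582660e-06,
       -1.22707531e+00,  2.63392303e-05]), 'eef_pos': array([ 139.20300082, -608.72600254,  382.441767  ]), 'tcp_rot': array([3.12385324, 1.56930026, 1.77784177]), 'contact_force': array([-0.78756017, -0.72372483, -0.12307627]), 'wrist_torque': array([-0.0524378 , -0.01970368,  0.03568492]), 'opening': 0.7044889129240746}
```

Request:
jog_arm --pt "0 0 0 -5 0 0 0.7" --pt "0 0 0 -5 0 0 0.7" --pt "0 0 0 -5 0 0 0.7"

```text
clock: 0.7
eef_pos: [139.2, -608.7, 533.2]
tcp_rot: [-3.099, 1.57, 1.838]
contact_force: [0.0, -0.6, 0.3]
opening: 0.704
```

```bash
python3 -c "
from rig import r
print(r.sense())"
```

```text
{'clock': 0.7, 'qpos': array([-1.34839464e+00,  2.26557202e-01,  1.16960032e+00, -1.41372517e-05,
        1.74574530e+00, -2.43205876e-03]), 'qvel': array([-8.10607860e-04,  1.63970228e-02, -1.01983804e+00, -1.04406583e-03,
        1.00362191e+00,  9.81468235e-04]), 'joint_efforts': array([ 7.65653327e-03, -5.93417645e+01, -3.49739671e+01, -8.99527731e-05,
       -1.28692612e+00, -3.60142167e-05]), 'eef_pos': array([ 139.19475795, -608.73887078,  533.15816318]), 'tcp_rot': array([-3.09916913,  1.57048584,  1.83805114]), 'contact_force': array([ 0.00882819, -0.62958689,  0.28856629]), 'wrist_torque': array([ 0.00016507, -0.01002754,  0.0043877 ]), 'opening': 0.7038810940553168}
```

Run:
```python
import numpy as np
S=[([.353651,1.634149,1.155212],139.197,-608.800,230.55),([.251980,1.442468,1.448641],139.203,-608.726,382.44),([.226557,1.16960,1.745745],139.195,-608.739,533.158)]
M=[];b=[]
for q,x,y,z in S:
    s=q[0]+q[1]; f=q[0]+q[1]+q[2]
    M+=[[1,0,np.sin(q[0]),np.sin(s),np.cos(s)],[0,1,np.cos(q[0]),np.cos(s),-np.sin(s)]]; b+=[np.hypot(x,y),z]
s=np.linalg.lstsq(np.array(M),np.array(b),rcond=None); print(s, np.array(M)@s[0]-b)
```

```text
(array([ -1.53749581, -52.22472705, 573.58409391, 494.18261177,
        60.32319496]), array([8.71019443e-05]), np.int32(5), array([2.98379445, 2.43169158, 0.31040642, 0.29474743, 0.02487009])) [ 0.00087652  0.00376919 -0.00062042 -0.00756671 -0.00025609  0.00379753]
```

Run:
```python
from h import *
for n in("scene","top"):
    p,d=r.grab_frame(n); cv2.imwrite(f"pics/{n}1.png",p[:,:,::-1]); np.savez(f"{n}1.npz",p=p,d=d)
X=cloud("top",d); 
m=(d>0)&(X[...,0]<260)&(X[...,0]>-200)&(abs(X[...,1])<700)&(X[...,2]>150)
P=X[m]; rr=-(P[:,1]*np.sin(1.3484)-P[:,0]*np.cos(1.3484)); l=P[:,0]*np.sin(1.3484)+P[:,1]*np.cos(1.3484)
for c in range(-150,760,50):
    k=(rr>c)&(rr<c+50)
    if k.sum()>5: print(c,k.sum(),P[k,2].max().round(),np.percentile(P[k,2],95).round(),l[k].min().round(),l[k].max().round())
```

```text
-100 636 461.0 400.0 -24.0 194.0
-50 2091 670.0 594.0 -34.0 197.0
0 3159 832.0 802.0 -45.0 197.0
50 6077 906.0 903.0 -70.0 248.0
100 6786 912.0 910.0 83.0 243.0
150 3778 907.0 904.0 64.0 231.0
200 1479 881.0 875.0 57.0 219.0
250 2151 888.0 883.0 48.0 209.0
300 2098 890.0 887.0 44.0 197.0
350 656 868.0 856.0 58.0 187.0
400 553 525.0 523.0 123.0 175.0
450 566 526.0 523.0 110.0 163.0
500 583 525.0 523.0 97.0 151.0
550 586 525.0 523.0 85.0 142.0
600 502 526.0 523.0 73.0 130.0
650 127 480.0 459.0 63.0 118.0
```

View pics/scene1.png

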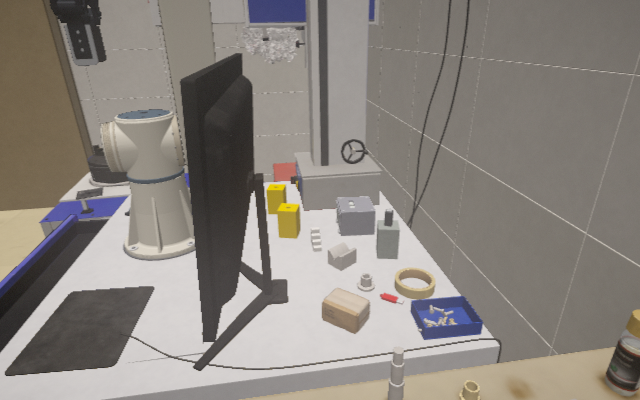

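View pics/top1.png

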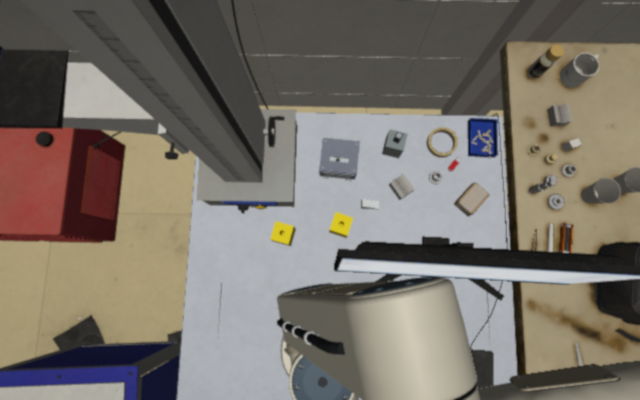

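Run:
```python
from h import *
a=np.load("top1.npz");b=np.load("scene1.npz")
X=cloud("top",a['d']);Y=cloud("scene",b['d'])
# top faces by scene/top depth, normals via z-band; rect by minAreaRect of xy
def rect(P,nm):
    c,s,an=cv2.minAreaRect(P[:,:2].astype(np.float32)); print(nm,len(P),np.round(c,1),np.round(s,1),round(an,1),"zmed",np.median(P[:,2]).round(1))
near=lambda C,x,y,w:(abs(C[...,0]-x)<w)&(abs(C[...,1]-y)<w)
for n,C in(("top",X),("scene",Y)):
    print(n)
    rect(C[near(C,622,-210,40)&(C[...,2]>126)&(C[...,2]<140)],"handle")
    rect(C[near(C,622,-210,60)&(C[...,2]>86)&(C[...,2]<95)],"stand")
    rect(C[near(C,574,-38,80)&(C[...,2]>77)&(C[...,2]<90)],"locker")
p=a['p'].astype(int); g=p.sum(2)/3
# colour contours, top image
sub=np.zeros((400,640),bool); sub[130:150,378:412]=1
hsv=cv2.cvtColor(a['p'],cv2.COLOR_RGB2HSV)
for row in range(128,158): print(row,' '.join('%3d'%g[row,u] for u in range(382,412)))
print()
for row in range(153,166): print(row,' '.join('%3d'%g[row,u] for u in range(326,354)))
```

```text
top
handle 45 [ 624.9 -208.2] [18.3 19.4] 64.3 zmed 132.1
stand 236 [ 625.4 -208.2] [55.6 57. ] 76.1 zmed 89.7
locker 979 [573.3 -37. ] [113.7 108.4] 85.3 zmed 79.9
scene
handle 46 [ 627.  -210.8] [17. 21.] 71.1 zmed 131.9
stand 199 [ 627.9 -208.1] [61.1 55.9] 76.3 zmed 90.7
locker 523 [577.4 -37.7] [118.3 104.5] 86.2 zmed 80.9
128 180 180 180 180 178 178 177 175 173 173 175 176 176 176 178 180 180 180 179 178 178 178 177 178 178 177 176 177 177 176
129 181 180 180 180 178 178 175 166 158 158 162 166 169 171 175 177 179 179 179 178 178 178 178 178 178 178 178 176 177 177
130 180 180 179 179 178 175 167 150 139 138 141 147 152 156 160 165 170 173 175 177 178 178 179 179 179 179 177 177 177 177
131 180 180 179 179 177 170 154 135 130 130 131 131 134 134 133 138 146 154 160 165 171 172 175 177 178 178 178 178 178 177
132 180 180 179 179 175 162 136 126 128 129 128 128 126 123 113 114 128 131 132 141 150 155 161 166 171 174 177 178 177 178
133 180 179 180 178 171 147 119 123 128 128 128 127 125 115 107 122 142 139 128 123 121 127 137 147 156 165 174 177 177 178
134 179 180 180 177 161 12
[... 3758 characters left out ...]
 121
160 121 121 124 135 155 164 166 166 163 141  96  75  81 115 156 178 182 182 181 182 181 175 156 130 122 121 121 122
161 120 120 121 126 134 138 139 139 142 127 104  97 102 125 153 167 170 171 171 172 176 170 151 128 121 121 121 121
162 120 120 120 122 124 122 123 123 124 122 118 118 119 126 137 143 146 148 147 152 159 154 139 125 121 121 121 121
163 120 119 120 120 121 121 120 120 119 120 120 121 120 122 123 123 125 126 126 129 133 131 125 121 120 120 121 121
164 119 120 119 121 120 119 120 120 119 120 120 119 118 119 119 119 119 119 120 120 122 120 121 120 121 120 120 122
165 119 118 119 120 119 119 119 119 119 120 120 119 118 118 118 118 119 119 119 119 120 120 120 120 120 121 121 121
```

Run:
```python
from h import *
a=np.load("top1.npz");b=np.load("scene1.npz")
A=cv2.resize(a['p'][125:150,384:412],None,fx=14,fy=14,interpolation=cv2.INTER_CUBIC)
B=cv2.resize(b['p'][205:233,372:400],None,fx=14,fy=14,interpolation=cv2.INTER_CUBIC)
B=B[:A.shape[0]]
cv2.imwrite("pics/hz.png",np.hstack([A,B])[:,:,::-1])
# dark handle sides -> convex hull, rect, rays
S=4
def hull(img,x,y,w,h,m):
    big=cv2.resize(img[y:y+h,x:x+w],None,fx=8,fy=8,interpolation=cv2.INTER_CUBIC).mean(2)
    return big
g=hull(a['p'],384,125,28,25,0)
# dark boundary bottom edge: for each column, bottom-most crossing of 85
pts=[]
for c in range(8*8,8*16):
    col=g[:,c]; k=np.where(col[8*12:8*19]<88)[0]
    if len(k): pts.append((c/8+384-.44,(k[-1]+8*12)/8+125-.44))
pts=np.array(pts); print(pts[::6].round(1))
```

```text
[[392.6 139.9]
 [393.3 141.1]
 [394.1 141.6]
 [394.8 141.8]
 [395.6 142.2]
 [396.3 142.6]
 [397.1 142.7]
 [397.8 142.6]
 [398.6 141.8]
 [399.3 140.4]]
```

View pics/hz.png

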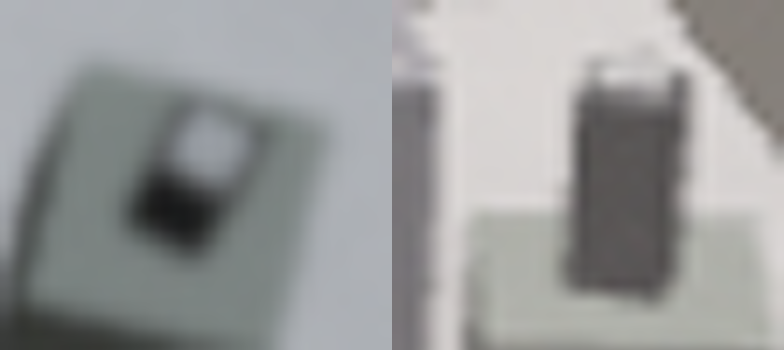

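Run:
```python
from h import *
def R(n,*q):
    P=[ray(n,u,v,z) for u,v,z in q]; 
    for p in P: print(n,p.round(1))
    return P
def yaw(p,q): d=q-p; return np.degrees(np.arctan2(d[1],d[0])).round(1)
# handle bottom edge
p=R("top",(392.5,140.3,90),(397.2,142.8,90)); print(yaw(*p),np.linalg.norm(p[1]-p[0]))
# handle right and left edges on picture top (top face, z=132): corners guesses
p=R("top",(396.4,132,132),(402.1,134.5,132)); print(yaw(*p))
p=R("scene",(372+(565-392)/14-.5,205+285/14-.5,90),(372+(660-392)/14-.5,205+300/14-.5,90)); print(yaw(*p),np.linalg.norm(p[1]-p[0]))
# stand top near edge in top image
p=R("top",(386.5,146,90),(402,150.3,90)); print("stand near edge",yaw(*p),np.linalg.norm(p[1]-p[0]))
# handle top centroids
p=R("top",(399,135.0,133)); p=R("scene",(372+(640-392)/14-.5,205+70/14-.5,133))
# hole
p=R("top",(337.3,159.2,75),(338,159.4,75))
# groove ends
p=R("top",(329.3,158.3,75),(347.8,160.6,75)); print("groove",(p[0]+p[1])/2,yaw(*p),np.linalg.norm(p[1]-p[0]))
b=np.load("scene1.npz")['p'].mean(2)
for row in range(196,212): print(row,' '.join('%3d'%b[row,u] for u in range(340,366)))
```

```text
top [ 623.8 -196.7   90. ]
top [ 616.3 -210.9   90. ]
-118.1 16.03936802803269
top [ 636.2 -201.7  132. ]
top [ 628.9 -218.4  132. ]
-113.6
scene [ 616.2 -206.7   90. ]
scene [ 632.2 -215.9   90. ]
-30.0 18.41889321068452
top [ 605.5 -178.5   90. ]
top [ 593.1 -225.1   90. ]
stand near edge -104.9 48.24716678686482
top [ 626.9 -209.1  133. ]
scene [ 629.8 -203.4  133. ]
top [565.1 -31.1  75. ]
top [564.5 -33.2  75. ]
top [567.4  -6.7  75. ]
top [561.4 -63.   75. ]
groove [564.40343599 -34.85251069  75.        ] -96.0 56.651947995211785
196 133 134 135 134 134 134 133 133 132 133 133 133 131 131 132 133 133 132 132 158 186 186 185 181 175 177
197 180 178 175 174 170 164 164 164 164 163 164 166 164 164 163 164 165 165 163 169 172 171 171 170 169 179
198 183 179 169 169 166 165 166 167 168 167 168 169 167 168 168 166 168 167 168 168 169 168 169 169 168 170
199 169 167 165 166 166 166 167 167 167 167 167 168 168 168 167 167 167 167 168 167 169 169 169 168 168 169
200 165 165 165 165 167 167 166 163 155 148 147 144 149 165 166 167 166 166 166 166 167 167 168 167 168 169
201 167 164 165 16
[... 469 characters left out ...]
 153 154 171 167 167 167 167 167 168 168 168 168 168
206 168 168 167 166 165 165 166 166 167 176 199 212 212 212 202 175 167 168 168 168 168 169 168 168 168 169
207 171 167 167 166 167 168 167 167 166 179 203 213 208 208 197 170 169 169 170 169 168 167 168 167 167 168
208 165 167 166 167 166 167 167 166 166 168 173 176 174 175 173 168 169 169 169 168 169 168 168 170 169 169
209 151 168 169 167 168 169 167 167 167 168 168 168 169 168 168 168 168 168 168 168 168 168 168 169 168 169
210 130 168 180 193 181 169 168 169 168 169 168 168 167 168 167 168 168 169 168 167 168 168 169 168 169 168
211 147 172 167 164 167 170 169 168 169 167 166 167 169 169 164 158 157 167 180 178 176 176 172 162 161 158
```

```bash
cat >> h.py <<'E'
def pose():
    s=r.sense(); return np.array(s["eef_pos"]),Ro.from_euler('xyz',s["tcp_rot"]).as_matrix(),s
def plan(target,yawz):
    """shift in tool axes (cm) to target, and rotation vector (deg, tool) to tool down with jaw dir yaw (mod 180)"""
    p,R,s=pose()
    out=[]
    for k in (0,180):
        a=np.radians(yawz+k); z=np.array([np.cos(a),np.sin(a),0]); x=np.array([0,0,-1.]); G=np.stack([x,np.cross(z,x),z],1)
        rv=np.degrees(Ro.from_matrix(R.T@G).as_rotvec()); out.append(rv)
    rv=min(out,key=np.linalg.norm)
    print("pos",p.round(1),"R",R.round(3).tolist()); print("jaw yaw",np.degrees(np.arctan2(R[1,2],R[0,2])).round(2),"q6",s["qpos"].round(3))
    print("shift cm (current axes)",(R.T@(np.array(target)-p)/10).round(3),"rot deg",rv.round(2))
E
python3 - <<'E'
from h import *
plan([626.5,-208.5,640],63); plan([626.5,-208.5,640],-27)
E
```

```text
pos [ 139.5 -610.4  539.1] R [[0.002, 0.975, 0.223], [-0.011, 0.223, -0.975], [-1.0, -0.0, 0.011]]
jaw yaw -77.12 q6 [-1.348  0.223  1.162  0.     1.746 -0.002]
shift cm (current axes) [-10.4    56.427 -28.212] rot deg [39.88  0.6  -0.22]
pos [ 139.5 -610.4  539.1] R [[0.002, 0.975, 0.223], [-0.011, 0.223, -0.975], [-1.0, -0.0, 0.011]]
jaw yaw -77.12 q6 [-1.348  0.223  1.162  0.     1.746 -0.002]
shift cm (current axes) [-10.4    56.427 -28.212] rot deg [-50.12   0.59   0.28]
```

Request:
jog_arm --pt "0 0 0 -5 0 0 0.7" --pt "0 0 0 -5 0 0 0.7" --pt "0 0 0 0 2.2 -1.1 0.7" --pt "0 0 0 0 4 -2 0.7" --pt "0 0 0 0 4 -2 0.7" --pt "0 0 0 0 4 -2 0.7" --pt "0 0 0 0 4 -2 0.7" --pt "0 0 0 0 4 -2 0.7" --pt "0 0 0 0 4 -2 0.7" --pt "0 0 0 0 4 -2 0.7" --pt "0 0 0 0 4 -2 0.7" --pt "0 0 0 0 4 -2 0.7" --pt "0 0 0 0 4 -2 0.7" --pt "0 0 0 0 4 -2 0.7" --pt "0 0 0 0 4 -2 0.7" --pt "0 0 0 0 4 -2 0.7" --pt "0 0 0 0 2.2 -1.1 0.7" --pt "0 0 0 0 0 0 0.7"

```text
clock: 2.6
eef_pos: [628.7, -206.3, 628.8]
tcp_rot: [-2.348, 1.568, 2.593]
contact_force: [0.8, -0.5, 0.2]
opening: 0.701
```

Request:
jog_arm --pt "-8 0 0 0 0 0 0.7" --pt "-8 0 0 0 0 0 0.7" --pt "-8 0 0 0 0 0 0.7" --pt "-8 0 0 0 0 0 0.7" --pt "-8 0 0 0 0 0 0.7" --pt "-8 0 0 0 0 0 0.7" --pt "-2 0 0 0 0 0 0.7" --pt "0 0 0 0 0 0 0.7"

```text
clock: 3.4
eef_pos: [625.6, -209.4, 631.1]
tcp_rot: [-2.455, 1.57, -2.929]
contact_force: [0.2, -0.4, -0.4]
opening: 0.704
```

Run:
```python
from h import *
plan([626.5,-208.5,200],-27)
```

```text
pos [ 625.6 -209.4  631.1] R [[-0.001, 0.456, 0.89], [-0.0, 0.89, -0.456], [-1.0, -0.0, -0.0]]
jaw yaw -27.15 q6 [-0.325  0.328  0.836 -0.     1.978  0.149]
shift cm (current axes) [43.112  0.141  0.058] rot deg [-0.15 -0.02  0.02]
```

Request:
jog_arm --pt "0 0 0 2 0 0 0.7" --pt "0 0 0 4 0 0 0.7" --pt "0 0 0 4 0 0 0.7" --pt "0 0 0 4 0 0 0.7" --pt "0 0 0 4 0 0 0.7" --pt "0 0 0 4 0 0 0.7" --pt "0 0 0 1 0 0 0.7" --pt "0 0 0 0 0 0 0.7"

```text
clock: 4.2
eef_pos: [625.4, -208.8, 400.2]
tcp_rot: [-2.962, 1.568, 2.846]
contact_force: [-0.7, -0.5, 0.7]
opening: 0.708
```

Run:
```python
from h import *
plan([626.5,-208.5,200],-27)
for n in("scene","top"):
    p,d=r.grab_frame(n); cv2.imwrite(f"pics/{n}2.png",p[:,:,::-1]); np.savez(f"{n}2.npz",p=p,d=d)
```

```text
pos [ 625.4 -208.8  400.2] R [[-0.003, 0.457, 0.89], [0.001, 0.89, -0.457], [-1.0, -0.001, -0.003]]
jaw yaw -27.19 q6 [-0.324  0.306  1.334 -0.     1.504  0.15 ]
shift cm (current axes) [20.017  0.087  0.138] rot deg [-0.19 -0.17  0.03]
```

View pics/scene2.png

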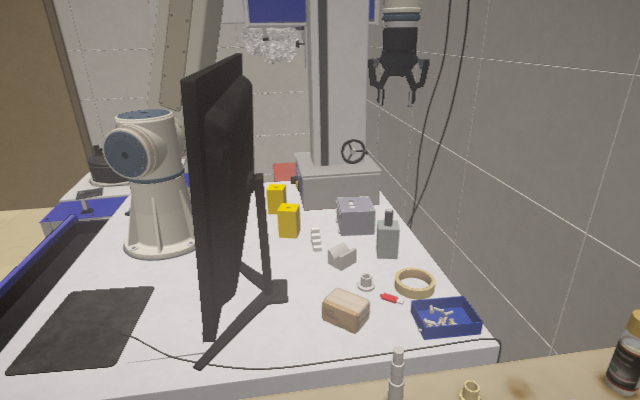

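View pics/top2.png

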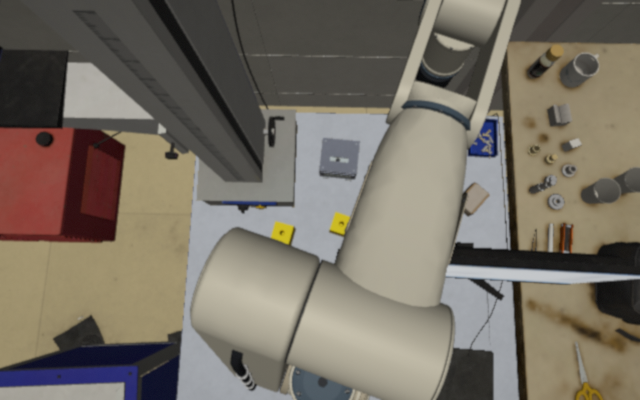

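Run:
```python
from h import *
d=np.load("top2.npz")['d'];X=cloud("top",d)
y=-.324; P=X[(d>0)&(X[...,2]>530)]; rr=P[:,0]*np.cos(y)+P[:,1]*np.sin(y); l=-P[:,0]*np.sin(y)+P[:,1]*np.cos(y)
for c in range(-50,800,50):
    k=(rr>c)&(rr<c+50)&(abs(l)<200)
    if k.sum()>5: 
        kk=k&(abs(l)<25); print(c,k.sum(),"ctr z",np.median(P[kk,2]).round() if kk.any() else None,P[k,2].max().round(),l[k].min().round(),l[k].max().round())
b=np.load("scene2.npz");Y=cloud("scene",b['d'])
print("base disc", [Y[v,u].round() for u,v in((125,155),(146,117))])
print("elbow model r %.0f z d1+%.0f"%(574*np.sin(.306),574*np.cos(.306)))
```

```text
-50 9 ctr z None 554.0 128.0 135.0
0 446 ctr z None 720.0 81.0 185.0
50 1074 ctr z None 827.0 81.0 185.0
100 7641 ctr z 882.0 895.0 -74.0 193.0
150 13546 ctr z 894.0 901.0 -74.0 193.0
200 9453 ctr z 872.0 894.0 -74.0 192.0
250 4624 ctr z 858.0 867.0 -64.0 66.0
300 4138 ctr z 844.0 852.0 -63.0 65.0
350 3463 ctr z 832.0 840.0 -63.0 65.0
400 2710 ctr z 819.0 827.0 -60.0 62.0
450 3193 ctr z 805.0 817.0 -60.0 62.0
500 1129 ctr z None 801.0 -60.0 62.0
550 1226 ctr z None 800.0 -60.0 62.0
600 5336 ctr z 727.0 797.0 -64.0 68.0
650 290 ctr z 788.0 794.0 -64.0 68.0
base disc [array([ -33., -101.,  293.]), array([ 22., -56., 377.])]
elbow model r 173 z d1+547
```

Request:
jog_arm --pt "0 0 0 3 0.1 0.1 0.7" --pt "0 0 0 5 0 0 0.7" --pt "0 0 0 5 0 0 0.7" --pt "0 0 0 5 0 0 0.7" --pt "0 0 0 3 0 0 0.7" --pt "0 0 0 2 0 0 0.7" --pt "0 0 0 1.5 0 0 0.7" --pt "0 0 0 0 0 0 0.7"

```text
clock: 5.1
eef_pos: [627.9, -208.4, 156.0]
tcp_rot: [-2.977, 1.57, 2.832]
contact_force: [-0.6, 0.8, -0.6]
opening: 0.703
```

Run:
```python
from h import *
plan([626.5,-208.5,101],-27)
p,d=r.grab_frame("scene"); crop(p,340,170,100,75,8,"pics/s3.png"); np.savez("scene3.npz",p=p,d=d)
print(proj("scene",[[626.5,-208.5,133],pose()[0]]))
```

```text
pos [ 627.9 -208.4  156. ] R [[-0.0, 0.456, 0.89], [0.0, 0.89, -0.456], [-1.0, -0.0, -0.0]]
jaw yaw -27.13 q6 [-0.323  0.482  1.614 -0.     1.046  0.151]
shift cm (current axes) [ 5.501 -0.077 -0.117] rot deg [-0.13 -0.02  0.  ]
[[388.61811448 210.39759452]
 [389.83772539 201.98059354]]
```

View pics/s3.png

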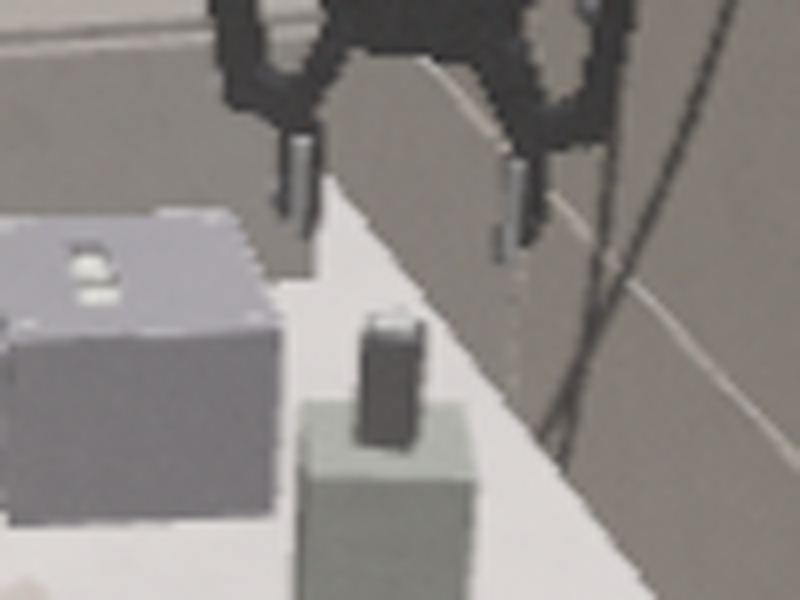

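Request:
jog_arm --pt "0 0 0 1 -0.08 -0.1 0.7" --pt "0 0 0 2 0 0 0.7" --pt "0 0 0 1.5 0 0 0.6" --pt "0 0 0 0.8 0 0 0.6" --pt "0 0 0 0 0 0 0.5"

```text
clock: 5.65
eef_pos: [625.8, -208.3, 102.3]
tcp_rot: [-2.993, 1.569, 2.816]
contact_force: [-0.2, 0.2, -0.4]
opening: 0.498
```

Run:
```python
from h import *
plan([626.5,-208.5,103],-27)
p,d=r.grab_frame("scene"); crop(p,340,170,100,75,8,"pics/s4.png")
```

```text
pos [ 625.8 -208.3  102.3] R [[-0.002, 0.456, 0.89], [0.001, 0.89, -0.456], [-1.0, -0.0, -0.002]]
jaw yaw -27.12 q6 [-0.324  0.541  1.652  0.     0.95   0.15 ]
shift cm (current axes) [-0.074  0.015  0.074] rot deg [-0.12 -0.1   0.01]
```

View pics/s4.png

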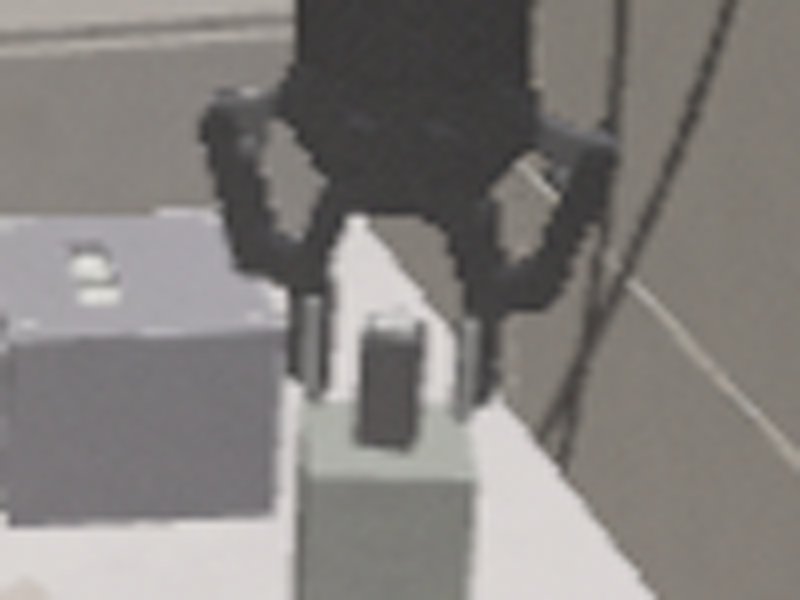

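Request:
jog_arm --pt "0 0 0 0 0 0.05 0.35" --pt "0 0 0 0 0 0 0.25" --pt "0 0 0 0 0 0 0.15" --pt "0 0 0 0 0 0 0.0" --pt "0 0 0 0 0 0 0.0" --pt "0 0 0 0 0 0 0.0" --pt "0 0 0 0 0 0 0.0" --force 50

```text
clock: 6.4
eef_pos: [627.1, -208.8, 104.2]
tcp_rot: [0.195, 1.57, -0.279]
contact_force: [-1.9, 0.7, 5.8]
opening: 0.227
```

Run:
```python
from h import *
plan([626.5,-208.5,103],-27); print(r.sense()["contact_force"],r.sense()["wrist_torque"],r.sense()["opening"])
p,d=r.grab_frame("scene"); crop(p,340,170,100,75,8,"pics/s5.png")
```

```text
pos [ 627.1 -208.8  104.2] R [[0.001, 0.456, 0.89], [-0.0, 0.89, -0.456], [-1.0, 0.0, 0.001]]
jaw yaw -27.12 q6 [-0.324  0.54   1.65   0.     0.951  0.15 ]
shift cm (current axes) [ 0.119 -0.006 -0.069] rot deg [-0.12  0.05 -0.01]
[-1.86514467  0.6746451   5.8386906 ] [0.1417694 0.3406949 0.0297088] 0.2266254962381243
```

View pics/s5.png

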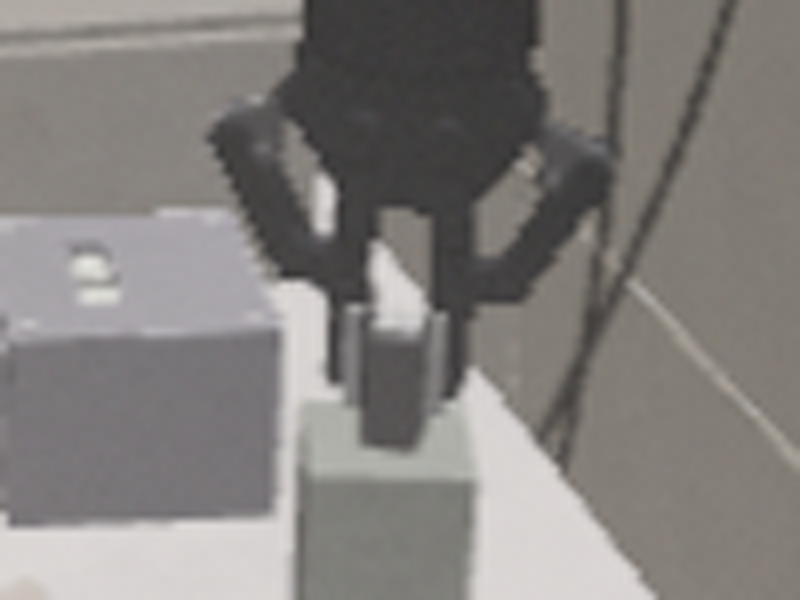

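Request:
jog_arm --pt "0 0 0 -1 0 0 0" --pt "0 0 0 -2 0 0 0" --pt "0 0 0 -3 0 0 0" --pt "0 0 0 -3 0 0 0" --pt "0 0 0 -3 0 0 0" --pt "0 0 0 0 0 0 0" --pt "0 0 0 0 0 0 0"

```text
clock: 7.15
eef_pos: [627.1, -208.8, 224.3]
tcp_rot: [0.13, 1.569, -0.343]
contact_force: [-0.1, 0.1, -1.0]
opening: 0.224
```

Run:
```python
from h import *
plan([565.2,-32.3,170],-27); print(r.sense()["contact_force"],r.sense()["opening"])
p,d=r.grab_frame("scene"); crop(p,340,120,100,75,8,"pics/s6.png")
```

```text
pos [ 627.1 -208.8  224.3] R [[0.002, 0.456, 0.89], [-0.001, 0.89, -0.456], [-1.0, 0.0, 0.002]]
jaw yaw -27.12 q6 [-0.324  0.414  1.559 -0.     1.167  0.15 ]
shift cm (current axes) [  5.407  12.889 -13.564] rot deg [-0.12  0.1  -0.01]
[-0.05176609  0.08171618 -0.99189406] 0.22382820806327644
```

View pics/s6.png

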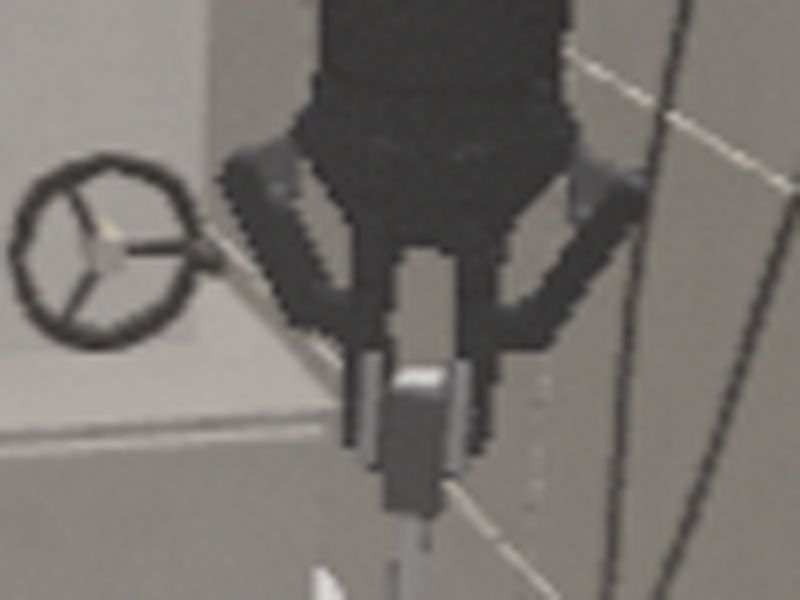

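Request:
jog_arm --pt "0 0 0 0 1 -1.05 0" --pt "0 0 0 0 2.5 -2.6 0" --pt "0 0 0 0 2.9 -3.1 0" --pt "0 0 0 0 2.9 -3.1 0" --pt "0 0 0 0 2.5 -2.6 0" --pt "0 0 0 0 1.1 -1.1 0" --pt "0 0 0 2 0 0 0" --pt "0 0 0 2 0 0 0" --pt "0 0 0 1.4 0 0 0" --pt "0 0 0 0 0 0 0" --pt "0 0 0 0 0 0 0"

```text
clock: 8.3
eef_pos: [565.0, -32.3, 169.1]
tcp_rot: [-2.717, 1.57, 3.092]
contact_force: [0.1, 0.1, -1.0]
opening: 0.223
```

Run:
```python
from h import *
plan([565.2,-32.3,156],-27); print(r.sense()["contact_force"],r.sense()["opening"])
p,d=r.grab_frame("scene"); crop(p,310,140,90,75,8,"pics/s7.png"); crop(r.grab_frame("top")[0],290,120,100,75,8,"pics/t7.png")
```

```text
pos [565.  -32.3 169.1] R [[-0.001, 0.456, 0.89], [0.0, 0.89, -0.456], [-1.0, -0.0, -0.001]]
jaw yaw -27.14 q6 [-0.06   0.331  1.819 -0.     0.992  0.414]
shift cm (current axes) [1.311 0.01  0.024] rot deg [-0.14 -0.04  0.02]
[ 0.11340908  0.12907651 -1.03211463] 0.22304429795834346
```

View pics/s7.png

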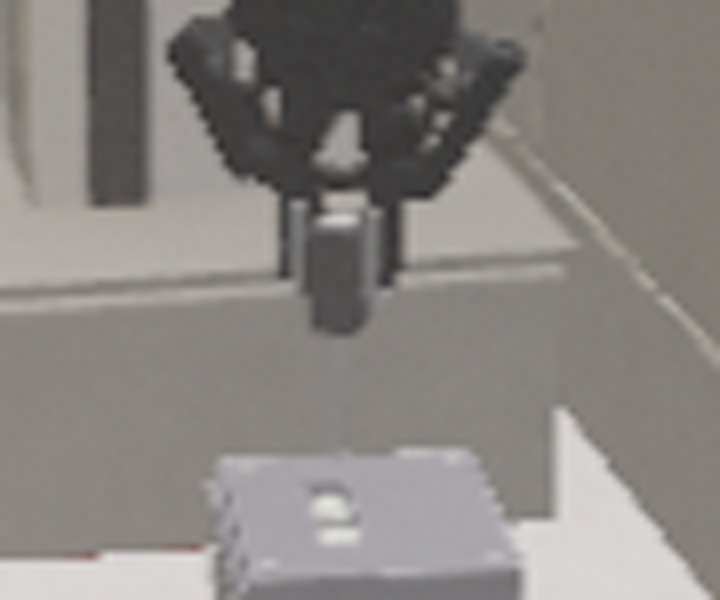

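Run:
```python
from h import *
for P in ([565,-32.3,75],[565,-32.3,80],[565,-32.3,104],[565,-32.3,155],[565,-36,75]): 
    q=proj("scene",P); print(P,q.round(1),((q-[310,140])*8+4).round(0))
```

```text
[565, -32.3, 75] [351.1 205. ] [332. 524.]
[565, -32.3, 80] [351.1 203.6] [333. 513.]
[565, -32.3, 104] [351.2 196.5] [334. 456.]
[565, -32.3, 155] [351.4 180.9] [336. 332.]
[565, -36, 75] [351.3 205.5] [334. 528.]
```

Request:
jog_arm --pt "0 0 0 1 -0.02 -0.04 0" --pt "0 0 0 0.8 0 0 0" --pt "0 0 0 0.2 0 0 0" --pt "0 0 0 0.2 0 0 0" --pt "0 0 0 0.1 0 0 0" --pt "0 0 0 0 0 0 0"

```text
clock: 9.0
eef_pos: [564.6, -32.1, 146.2]
tcp_rot: [3.137, 1.571, 2.664]
contact_force: [-0.7, 0.1, -0.2]
opening: 0.225
```

Request:
jog_arm --pt "0 0 0 0.1 0 0 0" --pt "0 0 0 0.1 0 0 0" --pt "0 0 0 0 0 0 0"

```text
clock: 9.3
eef_pos: [564.5, -32.1, 144.3]
tcp_rot: [-2.864, 1.571, 2.946]
contact_force: [-0.2, 0.1, -1.6]
opening: 0.226
```

Request:
jog_arm --pt "0 0 0 0.1 0 0 0" --pt "0 0 0 0.1 0 0 0" --pt "0 0 0 0 0 0 0"

```text
clock: 9.6
eef_pos: [564.5, -32.1, 142.1]
tcp_rot: [-2.772, 1.571, 3.037]
contact_force: [-0.5, -0.2, -0.7]
opening: 0.229
```

Expected floor contact at TCP about 140.5 (140 to 142).

Request:
jog_arm --pt "0 0 0 0.1 0 0 0" --pt "0 0 0 0.05 0 0 0" --pt "0 0 0 0 0 0 0"

```text
clock: 9.9
eef_pos: [564.5, -32.1, 140.7]
tcp_rot: [-2.99, 1.571, 2.82]
contact_force: [-0.6, 0.5, -0.6]
opening: 0.225
```

Request:
jog_arm --pt "0 0 0 0.05 0 0 0" --pt "0 0 0 0.05 0 0 0" --pt "0 0 0 0 0 0 0"

```text
clock: 10.2
eef_pos: [564.5, -32.1, 139.7]
tcp_rot: [-2.823, 1.571, 2.986]
contact_force: [0.3, 0.3, -0.8]
opening: 0.225
```

Request:
jog_arm --pt "0 0 0 0.05 0 0 0" --pt "0 0 0 0.05 0 0 0" --pt "0 0 0 0 0 0 0"

```text
clock: 10.5
eef_pos: [564.5, -32.1, 138.7]
tcp_rot: [-2.637, 1.571, -3.11]
contact_force: [1.0, -0.2, -1.3]
opening: 0.226
```

Request:
jog_arm --pt "0 0 0 0.05 0 0 0" --pt "0 0 0 0.05 0 0 0" --pt "0 0 0 0 0 0 0"

```text
clock: 10.8
eef_pos: [564.5, -32.1, 137.7]
tcp_rot: [-2.637, 1.571, -3.11]
contact_force: [0.2, 0.1, -1.6]
opening: 0.227
```

Request:
jog_arm --pt "0 0 0 0.05 0 0 0" --pt "0 0 0 0.05 0 0 0" --pt "0 0 0 0 0 0 0"

```text
clock: 11.1
eef_pos: [564.5, -32.1, 136.7]
tcp_rot: [-2.888, 1.571, 2.922]
contact_force: [0.3, 0.7, -1.3]
opening: 0.225
```

Request:
jog_arm --pt "0 0 0 0.05 0 0 0" --pt "0 0 0 0.05 0 0 0" --pt "0 0 0 0 0 0 0"

```text
clock: 11.4
eef_pos: [564.5, -32.1, 135.7]
tcp_rot: [-2.818, 1.571, 2.992]
contact_force: [-0.3, 0.2, -0.7]
opening: 0.223
```

Request:
jog_arm --pt "0 0 0 0.1 0 0 0" --pt "0 0 0 0.1 0 0 0" --pt "0 0 0 0 0 0 0"

```text
clock: 11.7
eef_pos: [564.5, -32.1, 133.6]
tcp_rot: [-2.747, 1.571, 3.063]
contact_force: [0.1, 0.1, -1.4]
opening: 0.224
```

Request:
jog_arm --pt "0 0 0 0.1 0 0 0" --pt "0 0 0 0.1 0 0 0" --pt "0 0 0 0 0 0 0"

```text
clock: 12.0
eef_pos: [564.5, -32.1, 131.6]
tcp_rot: [-2.807, 1.571, 3.003]
contact_force: [0.2, 0.2, -1.7]
opening: 0.225
```

Request:
jog_arm --pt "0 0 0 0.1 0 0 0" --pt "0 0 0 0.1 0 0 0" --pt "0 0 0 0 0 0 0"

```text
clock: 12.3
eef_pos: [564.4, -32.1, 129.6]
tcp_rot: [-2.762, 1.57, 3.048]
contact_force: [-0.3, 0.0, -1.1]
opening: 0.224
```

Request:
jog_arm --pt "0 0 0 0.1 0 0 0" --pt "0 0 0 0.1 0 0 0" --pt "0 0 0 0 0 0 0"

```text
clock: 12.6
eef_pos: [564.7, -32.1, 128.0]
tcp_rot: [0.565, 1.571, 0.092]
contact_force: [-1.0, 0.5, 3.2]
opening: 0.23
```

Request:
jog_arm --pt "0 0 0 0.1 0 0 0" --pt "0 0 0 0.1 0 0 0" --pt "0 0 0 0 0 0 0"

```text
clock: 12.9
eef_pos: [564.7, -32.1, 125.9]
tcp_rot: [0.468, 1.57, -0.005]
contact_force: [-0.5, -0.1, 5.0]
opening: 0.225
```

Request:
jog_arm --pt "0 0 0 0.1 0 0 0" --pt "0 0 0 0.1 0 0 0" --pt "0 0 0 0 0 0 0"

```text
clock: 13.2
eef_pos: [564.7, -32.1, 123.8]
tcp_rot: [0.435, 1.571, -0.038]
contact_force: [-1.0, 0.4, 4.9]
opening: 0.227
```

Run:
```python
from h import *
plan([565.2,-32.3,156],-27); print(r.sense()["contact_force"],r.sense()["opening"])
p,d=r.grab_frame("scene"); crop(p,310,150,100,75,8,"pics/s8.png")
```

```text
pos [564.7 -32.1 123.8] R [[0.0, 0.456, 0.89], [-0.0, 0.89, -0.456], [-1.0, 0.0, 0.0]]
jaw yaw -27.12 q6 [-0.059  0.388  1.854  0.     0.899  0.414]
shift cm (current axes) [-3.219  0.008  0.055] rot deg [-0.12  0.01 -0.01]
[-1.00661921  0.39705284  4.94834643] 0.22748950490046102
```

View pics/s8.png

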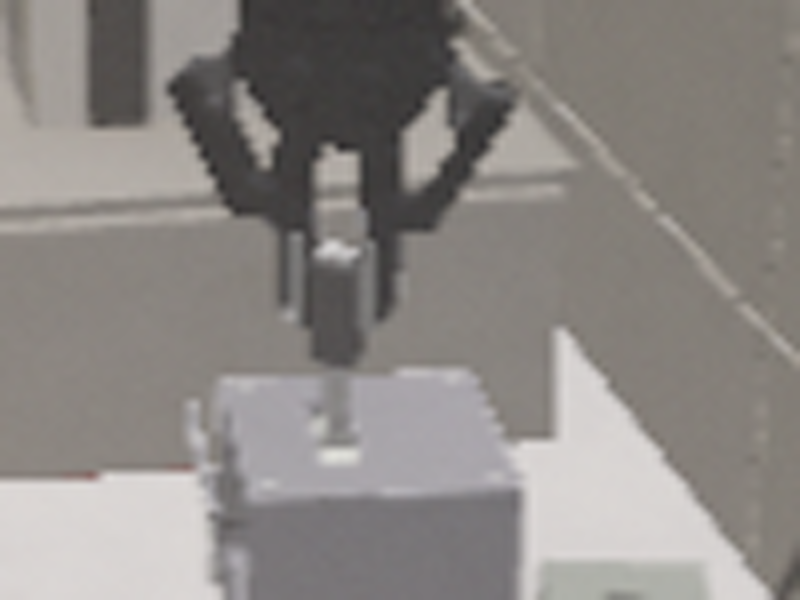

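Request:
jog_arm --pt "0 0 0 0.1 0 0 0" --pt "0 0 0 0.1 0 0 0" --pt "0 0 0 0 0 0 0" --pt "0 0 0 0 0 0 0" --pt "0 0 0 0 0 0 0" --pt "0 0 0 0 0 0 0" --pt "0 0 0 0 0 0 0" --pt "0 0 0 0 0 0 0" --pt "0 0 0 0 0 0 0" --pt "0 0 0 0 0 0 0"

```text
clock: 14.25
eef_pos: [564.7, -32.1, 122.0]
tcp_rot: [0.437, 1.57, -0.036]
contact_force: [-0.6, -0.2, 6.9]
opening: 0.223
```

Request:
jog_arm --pt "0 0 0 0 0 0 0" --pt "0 0 0 0 0 0 0" --pt "0 0 0 0 0 0 0" --pt "0 0 0 0 0 0 0" --pt "0 0 0 0 0 0 0" --pt "0 0 0 0 0 0 0" --pt "0 0 0 0 0 0 0" --pt "0 0 0 0 0 0 0" --pt "0 0 0 0 0 0 0" --pt "0 0 0 0 0 0 0" --pt "0 0 0 0 0 0 0" --pt "0 0 0 0 0 0 0" --pt "0 0 0 0 0 0 0"

```text
clock: 15.55
eef_pos: [564.7, -32.1, 121.9]
tcp_rot: [0.395, 1.571, -0.079]
contact_force: [-1.2, 0.0, 5.2]
opening: 0.222
```

Run:
```python
from h import *
p,d=r.grab_frame("scene"); crop(p,300,165,100,75,8,"pics/s9.png")
```

```text
(no output)
```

View pics/s9.png

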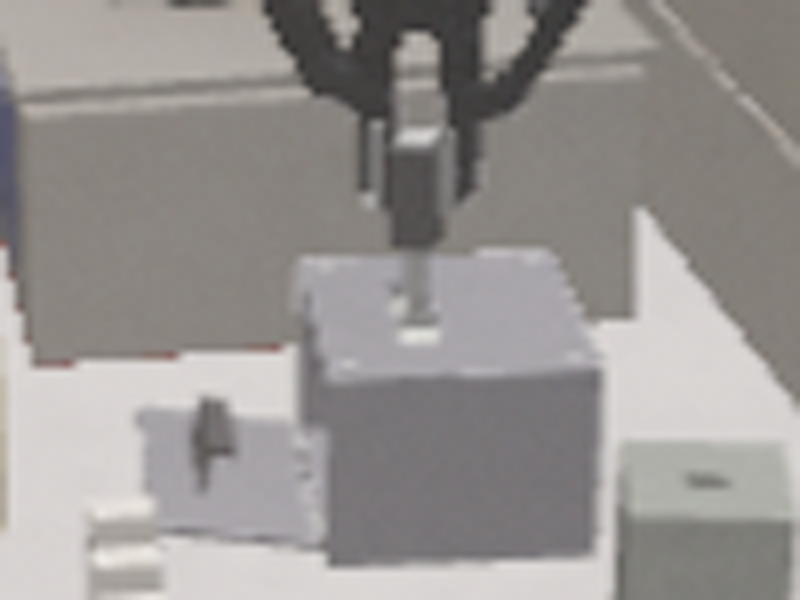

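Request:
jog_arm --pt "0 0 0 -0.5 0 0 0" --pt "0 0 0 -1 0 0 0" --pt "0 0 0 -2 0 0 0" --pt "0 0 0 -3 0 0 0" --pt "0 0 0 -2.5 0 0 0" --pt "0 0 0 -1.2 0 0 0" --pt "0 0 0 0 0 0 0" --pt "0 0 0 0 0 0 0"

```text
clock: 16.4
eef_pos: [564.0, -32.1, 223.0]
tcp_rot: [-2.718, 1.57, 3.092]
contact_force: [0.1, -0.4, -1.0]
opening: 0.224
```

Run:
```python
from h import *
plan([626.9,-208.8,224],-27); print(r.sense()["contact_force"],r.sense()["opening"])
p,d=r.grab_frame("scene"); cv2.imwrite("pics/s10.png",p[:,:,::-1]); g=p.mean(2)
big=g
for row in range(221,231): print(row,' '.join('%3d'%g[row,u] for u in range(378,400)))
print(proj("scene",[626.9,-208.8,90]))
```

```text
pos [564.  -32.1 223. ] R [[-0.001, 0.456, 0.89], [0.0, 0.89, -0.456], [-1.0, -0.0, -0.001]]
jaw yaw -27.12 q6 [-0.059  0.269  1.772 -0.     1.102  0.414]
shift cm (current axes) [ -0.109 -12.862  13.656] rot deg [-0.12 -0.05  0.02]
[ 0.10934877 -0.36402792 -1.04839178] 0.22444894904778448
221 173 172 173 173 173 173 174 173 173 173 172 175 175 176 175 175 175 175 176 184 201 212
222 174 174 174 173 173 173 173 174 174 172 172 174 174 173 173 174 174 174 174 178 197 213
223 165 173 173 173 173 173 173 171 170 172 173 172 173 173 173 173 171 173 173 174 192 212
224 164 173 172 173 172 173 171 159 138 140 141 147 161 170 174 174 174 173 172 172 186 208
225 156 174 174 174 173 172 172 163 135 122 124 121 133 158 172 172 173 174 173 173 182 203
226 155 173 174 174 175 175 174 172 168 168 167 169 170 170 173 173 172 172 173 173 181 202
227 155 174 173 173 172 174 174 174 174 172 173 173 173 173 173 173 173 172 173 173 177 197
228 148 176 175 174 174 173 172 174 174 175 174 174 174 173 173 173 173 174 173 172 172 192
229 131 154 155 155 154 154 154 152 157 162 163 163 164 164 164 163 163 162 167 173 173 187
230 117 129 129 129 128 129 127 128 128 128 128 130 130 128 131 129 130 130 129 132 131 164
[387.92171672 224.88677705]
```

View pics/s10.png

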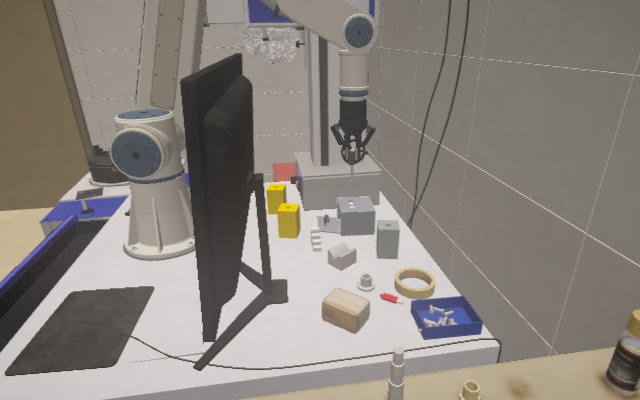

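Request:
jog_arm --pt "0 0 0 0 -1 1.05 0" --pt "0 0 0 0 -2.5 2.6 0" --pt "0 0 0 0 -2.9 3.1 0" --pt "0 0 0 0 -2.9 3.1 0" --pt "0 0 0 0 -2.5 2.7 0" --pt "0 0 0 0 -1.05 1.1 0" --pt "0 0 0 2 0 0 0" --pt "0 0 0 2 0 0 0" --pt "0 0 0 1 0 0 0" --pt "0 0 0 0 0 0 0" --pt "0 0 0 0 0 0 0"

```text
clock: 17.55
eef_pos: [627.6, -208.6, 174.0]
tcp_rot: [-3.065, 1.571, 2.745]
contact_force: [-0.5, 0.2, -0.3]
opening: 0.22
```

Run:
```python
from h import *
plan([626.9,-208.8,160],-27); print(r.sense()["contact_force"],r.sense()["opening"])
p,d=r.grab_frame("scene"); crop(p,340,155,100,75,8,"pics/s11.png")
```

```text
pos [ 627.6 -208.6  174. ] R [[-0.0, 0.456, 0.89], [0.0, 0.89, -0.456], [-1.0, -0.0, -0.0]]
jaw yaw -27.1 q6 [-0.323  0.463  1.601  0.     1.078  0.15 ]
shift cm (current axes) [ 1.396 -0.05  -0.055] rot deg [-0.1  -0.01  0.  ]
[-0.4511042   0.22047871 -0.3277271 ] 0.22025107708579086
```

View pics/s11.png

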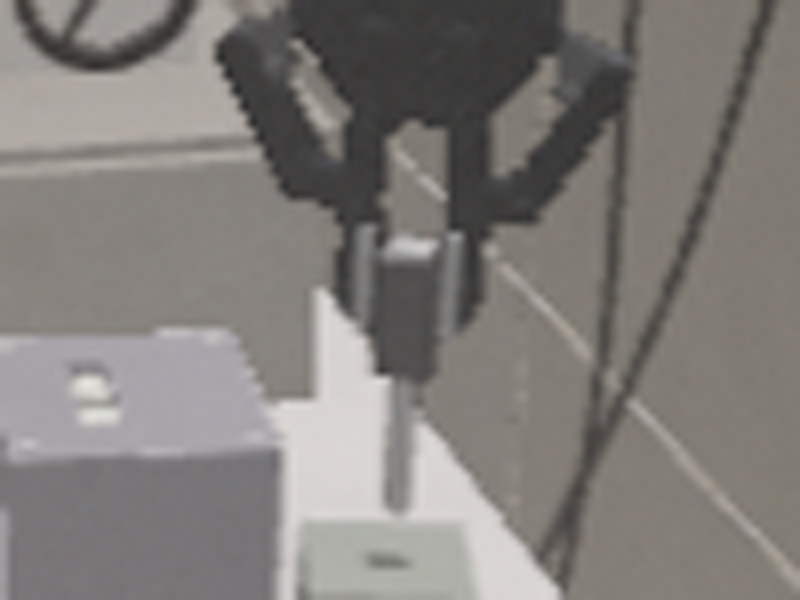

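Request:
jog_arm --pt "0 0 0 0.6 -0.05 -0.11 0" --pt "0 0 0 0.5 0 0 0" --pt "0 0 0 0.2 0 0 0" --pt "0 0 0 0.2 0 0 0" --pt "0 0 0 0 0 0 0"

```text
clock: 18.1
eef_pos: [626.2, -208.6, 158.5]
tcp_rot: [-2.985, 1.57, 2.825]
contact_force: [-0.3, 0.9, -0.8]
opening: 0.22
```

Request:
jog_arm --pt "0 0 0 0.2 0 0 0" --pt "0 0 0 0.2 0 0 0" --pt "0 0 0 0 0 0 0"

```text
clock: 18.4
eef_pos: [626.1, -208.6, 154.4]
tcp_rot: [-2.969, 1.57, 2.841]
contact_force: [0.9, -0.0, -0.7]
opening: 0.224
```

Request:
jog_arm --pt "0 0 0 0.2 0 0 0" --pt "0 0 0 0.2 0 0 0" --pt "0 0 0 0 0 0 0"

```text
clock: 18.7
eef_pos: [626.1, -208.6, 150.5]
tcp_rot: [-3.076, 1.57, 2.734]
contact_force: [-1.0, -0.2, -1.0]
opening: 0.222
```

Request:
jog_arm --pt "0 0 0 0.3 0 0 0" --pt "0 0 0 0.4 0 0 0" --pt "0 0 0 0.4 0 0 0" --pt "0 0 0 0.3 0 0 0" --pt "0 0 0 0 0 0 0"

```text
clock: 19.2
eef_pos: [625.9, -208.5, 136.0]
tcp_rot: [-3.018, 1.57, 2.792]
contact_force: [-0.2, 0.5, -0.5]
opening: 0.225
```

Request:
jog_arm --pt "0 0 0 0.4 0 0 0" --pt "0 0 0 0.4 0 0 0" --pt "0 0 0 0.4 0 0 0" --pt "0 0 0 0.4 0 0 0" --pt "0 0 0 0.4 0 0 0" --pt "0 0 0 0.3 0 0 0" --pt "0 0 0 0 0 0 0"

```text
clock: 19.9
eef_pos: [626.0, -208.5, 113.2]
tcp_rot: [-2.996, 1.57, 2.814]
contact_force: [-0.3, 0.2, -1.0]
opening: 0.225
```

Request:
jog_arm --pt "0 0 0 0.2 0 0 0" --pt "0 0 0 0.2 0 0 0" --pt "0 0 0 0.1 0 0 0" --pt "0 0 0 0.1 0 0 0" --pt "0 0 0 0 0 0 0"

```text
clock: 20.4
eef_pos: [626.2, -208.6, 107.7]
tcp_rot: [-3.089, 1.571, 2.721]
contact_force: [-0.6, -0.7, -0.8]
opening: 0.222
```

Request:
jog_arm --pt "0 0 0 0.1 0 0 0" --pt "0 0 0 0.1 0 0 0" --pt "0 0 0 0.1 0 0 0" --pt "0 0 0 0 0 0 0"

```text
clock: 20.8
eef_pos: [626.2, -208.6, 104.6]
tcp_rot: [-3.121, 1.571, 2.689]
contact_force: [0.3, -1.0, -2.0]
opening: 0.223
```

Request:
jog_arm --pt "0 0 0 0.1 0 0 0" --pt "0 0 0 0 0 0 0"

```text
clock: 21.0
eef_pos: [626.4, -208.7, 104.2]
tcp_rot: [0.064, 1.571, -0.409]
contact_force: [-2.3, 0.8, 3.9]
opening: 0.222
```

Seated (force rises at TCP 104.2, same as at the grasp). Release.

Request:
jog_arm --pt "0 0 0 0 0 0 0.3" --pt "0 0 0 0 0 0 0.4" --pt "0 0 0 0 0 0 0.5" --pt "0 0 0 0 0 0 0.6" --pt "0 0 0 0 0 0 0.65" --pt "0 0 0 0 0 0 0.65" --pt "0 0 0 -1 0 0 0.65" --pt "0 0 0 -2 0 0 0.65" --pt "0 0 0 -4 0 0 0.65" --pt "0 0 0 -4 0 0 0.65" --pt "0 0 0 -4 0 0 0.65" --pt "0 0 0 0 0 0 0.65" --pt "0 0 0 0 0 0 0.65"

```text
clock: 22.3
eef_pos: [626.8, -208.8, 255.6]
tcp_rot: [0.15, 1.568, -0.324]
contact_force: [0.6, -0.7, -0.8]
opening: 0.651
```

Run:
```python
from h import *
p,d=r.grab_frame("scene"); crop(p,310,185,110,80,7,"pics/s12.png")
C=cloud("scene",d)
near=(abs(C[...,0]-622)<40)&(abs(C[...,1]+210)<40)
print(np.median(C[near&(C[...,2]>126)&(C[...,2]<145)],0), C[near&(C[...,2]<150)][:,2].max(), r.sense()["contact_force"], r.sense()["eef_pos"])
f=(C[...,0]>440)&(C[...,0]<515)&(abs(C[...,1]+35)<50)&(C[...,2]>5)&(C[...,2]<90)
print("flap pts",f.sum(),np.percentile(C[f],[2,50,98],axis=0).round())
```

```text
[ 627.04731251 -213.29827791  132.42959515] 136.55840178720155 [ 0.19593302 -0.29669292  0.1282881 ] [ 625.98606542 -208.56094797  253.94858222]
flap pts 267 [[461. -81.  11.]
 [487. -41.  18.]
 [514.  10.  38.]]
```

View pics/s12.png

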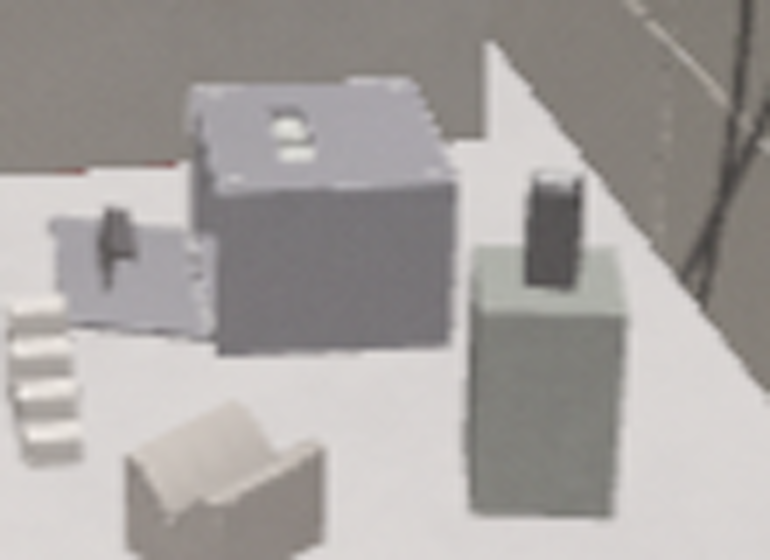

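Pin upright and home (handle top at about 132 mm, as at the start), flap open almost level, gripper clear, bystanders unmoved.

```bash
python3 -c "
from rig import r
print(r.sign_off())"
```

```text
the job is handed in; nothing more can be done
None
```

I opened the locker and put the pin back in its stand, then handed the job in at about 22 s of the 72 s allowed. Signing off gives no verdict, so everything below is from my own checks.

- **Pin pick-up:** I took the pin from the grey stand, leaving the two yellow look-alikes alone. I gripped it by the handle with 50 N.
- **Finding the hole:** I located the hole by sight, about 3.5 mm from the groove's middle, so no dragging was needed. The tip went in with no contact force beyond sensor noise.
- **Opening the flap:** The catch pad was met at the expected depth. I pushed it down about 6–7 mm, and the highest force I read was 6.9 N against the 22 N limit. The last image shows the flap almost level, with its free edge 60–65 mm ahead of the locker front.
- **Pin return:** The pin slid back into the stand without resistance. It seated at the same height as when gripped (TCP z 104.2 mm).
- **Final state:** In the last image the pin stands upright with its handle top at about 132 mm, where it was at the start. The gripper is open and about 120 mm above it, and the locker, V-block and focus block look untouched. I did not measure the bystanders again, but the gripper went near none of them.

**Disagreements:**
- The two cameras differed by 2–3 mm in x, so I averaged them and made small corrections by sight.
- The flap opened on the locker side facing the robot, although the text says the front stands away from it. The groove's position fits that too.

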